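# Fish the guide rail out of the cabinet

## Robot

A 6-joint arm with a two-finger parallel gripper is mounted at the origin on the work surface. World frame = base frame: x ahead of the robot, y to its left, z up, the work surface at z = 0. Lengths are in m, angles in rad, forces in N, time in s.
With the tool pointing down it reaches from about 0.25 to 0.85 m from the base axis. Payload 12.5 kg.
Tool frame: the origin (TCP) lies midway between the tips of the shut fingers; the grasp point (between the pads) lies 19 mm behind it; x points along the fingers, z is the direction in which the jaws open and shut, and the axes are right-handed (so a half turn about x gives the same grasp; the last joint's range is limited). The gripper opens to 93 mm and grips with 3 to 60 N. Pads are 15 mm wide; open, the fingers measure 128 mm over their backs; the gripper's body (75 mm by 188 mm) begins 65 mm behind the grasp point.
Start: joints at [-1.361, 0.351, 1.652, -0, 1.139, -0.085], TCP at [0.16, -0.526, 0.219] pointing down, gripper open.
Joint ranges: [-2.75, 2.75], [-0.79, 2.1], [0.01, 2.65], [-1.57, 4.71], [0.07, 3.14], [-2.87, 2.87]. Speed limits (rad/s): [2.22, 2.22, 2.79, 3.14, 3.14, 3.14].

## Interface

Orientations are given as a unit quaternion [w, x, y, z].
In Python, from workcell import robot gives the robot as it stands.
- The arm moves only by the tool arm_command, never from a script. Its argument "increments" is one flat list of numbers, 7 for each row, row after row: the shift along the tool's x, y, z in m, then the turn, a rotation vector about the tool's x, y, z in rad, then the closure, from 0 (fully open) to 1 (shut). A call has exactly 8 rows; each row shifts and turns the commanded pose from where the row before left it, along the tool's axes as they then stand; what a row does not reach is not made up. A row lasts 1/12 s, in which the tool goes at most 41.7 mm and 7.16 degrees, less where a joint would pass 70% of its speed; a pose out of reach is approached as far as the arm can. A call is refused whole if a number of a shift passes 0.0417 or a number of a turn 0.125, either way. A call with a gripper value outside its range is refused whole. The fingers move at their own pace and stop on an object; "grip_force" is the grip in N (left out, the last holds). Time passes only in rows, so rows that do not move let the fingers close, or fill a call up. It gives the time, the measured TCP pose, the force and the opening at its end, in the units of the state.
- robot.get_obs(): the state, without advancing time (a new reading comes with each control period).
- robot.get_image(name): name is "scene" or "top" or "wrist"; returns the picture (420x560x3 uint8, red, green, blue); there is no depth.
- robot.get_calibration(name): a dict with "fx", "fy", "cx", "cy" (pixels), "world_to_cam" (4x4, takes a point from world to camera coordinates). Camera axes: x right, y down, z forward; pixel columns grow to the right and rows downward; lengths in m; the calibration is good to about 2 mm. A picture is of the moment at which its call begins: read the wrist's pose just before it. get_calibration takes no time and is no camera call; for the wrist camera it gives the pose at the moment of the call.
- robot.sign_off(): hands the job in, once; it reports no verdict.
The state is a dict: "clock": time; "q": joint angles; "qvel": joint speeds; "joint_torque": joint torques, N m; "position": TCP position; "tool_rot": TCP orientation; "contact_force": force on the tool from outside, world axes, zero at the start; "ft_torque": the same for the moment, N m; "opening": finger opening in m.
Only numpy, scipy, OpenCV 4.12 (cv2) and the standard library are available. Lean on these libraries where they do the work, as an engineer would, in place of code of your own. Each camera call takes 0.05 s, during which the arm holds its last target.

## Task

A loose guide rail lies inside the shallow cabinet that is on its back on the bench. Slide the cabinet's door fully open, then tilt the rail and draw it slantwise out through the opening, which is shorter than the rail. Finish while still holding the rail still in the gripper above the cabinet, all of it at least a hand's width (about 9 cm) higher than the cabinet's top, with the door left open and the other things left where they are.

Things in the scene. Friction and masses are not known exactly. Their poses are not given: they have to be found in the camera images.
- cabinet: Shallow wooden wall cabinet, fixed, lying on its back: 240 (its x) x 520 (its y) x 76 high, origin under its centre, z up. Walls 12 thick; inner floor (white) at z 4; inside free for x within 108, y within 248. A fixed panel (z 64 to 69) covers y -248 to 50; its own knob at y -222 is not used. The sliding door (z 70 to 75), which runs over it, covers the rest when shut.
- opening (a point): centre of the opening when the door is fully open, level with the cabinet's top edge: x 0, y 152, z 76 in the cabinet's frame; axes as the cabinet's. The opening is 196 wide (x, between the door tracks) and 192 long (y, from the door's edge at 56 to the end wall at 248): shorter than the rail.
- door (a joint): how far the sliding door is open, m: 0 shut, 0.19 fully open against its stop. It slides towards the cabinet's -y over the fixed panel, with about 2 N of friction, and stays where it is left. The door is 196 x 236 x 5; its +y edge is at y = 246 mm - joint in the cabinet's frame.
- door_knob (a point): the sliding door's round steel knob, the point on its axis where to grip, 22 mm above the door's top face (97 above the bench). The knob is 31 tall and 26 across from 14 to 28 mm above the door. It moves with the door, towards the cabinet's -y as it opens; axes as the cabinet's.
- rail_center (a point): centre (9 above the underside) of the loose dark steel guide rail: a straight U-profile 300 long (its y), 18 wide (its x), 18 high, 0.08 to 0.17 kg, groove up (for looks only: the bar is solid). It lies on the cabinet's inner floor about along the cabinet's length, partly under the fixed panel.
- rail_outer_end (a point): centre of the rail's end that lies in the opening (the rail's y = +150)
- rail_inner_end (a point): centre of the rail's end that lies under the fixed panel (the rail's y = -150)
- foot_in: a small thing that stays where it is: black levelling foot, 36 across, 42 high, standing inside the cabinet near the far corner of the opening; origin under its centre
- foot_a: a small thing that stays where it is: black levelling foot, 36 across, 42 high, on the bench; origin under its centre
- foot_b: a small thing that stays where it is: a second such foot on the bench
- offcut: a small thing that stays where it is: wooden offcut 150 x 50 x 18 on the bench; origin under its centre
- driver: a small thing that stays where it is: screwdriver lying on the bench
- screw_tray: a small thing that stays where it is: grey open tray 120 x 90 x 40; origin under its centre
- tape: a small thing that stays where it is: cardboard ring 100 across, 35 high, lying flat; origin under its centre
- rail: the same rail; origin under its centre, y along its length (towards the outer end), z up

How it is judged:
On the way, in this order (a step that is already met when the one before it is completed fails the run):
1. the sliding door is fully open (value of joint door above 0.175 m), for 0.2 s.
2. the rail slants out of the opening: its outer end above the cabinet's top, its inner end still inside (height (world z) of rail_outer_end above 0.095 m and height (world z) of rail_inner_end below 0.06 m and contact force between the fingers and rail above 0.5 N), for 0.1 s.
At the end, for the whole second after the job is handed in: The rail is gripped and still, both ends more than 150 mm above the bench (74 mm above the cabinet's top), its centre over the cabinet (within 30 mm beyond its outline), touching nothing of the cabinet; the door is open at least 170 of its 190 mm (height (world z) of each of rail_outer_end, rail_inner_end above 0.15 m and contact force between the fingers and rail above 1 N and contact force between rail and cabinet below 0.1 N and x of rail_center in the frame of cabinet between -0.15 and 0.15 m and y of rail_center in the frame of cabinet between -0.29 and 0.29 m and value of joint door above 0.17 m and linear speed of rail below 0.03 m/s and angular speed of rail below 0.2 rad/s); the arm keeps its last pose, push and grip.
It fails at once if one of the other loose things is moved more than 30 mm (distance of any of foot_in, foot_a, foot_b, offcut, driver, screw_tray, tape from where it was at the start of the episode above 0.03 m).
It also fails if it takes over 54 s, if anything falls off the work surface, if the arm or the gripper's body presses on something with over 40 N, if the wrist force passes 120 N, or if a joint passes its speed limit or range.

## Working session

There is one attempt and no reset: what is moved stays moved. The work goes in short steps, Python scripts to look and compute and a tool call to move; the robot and the scene stay as the last step left them, time stands still between calls to the robot, and variables do not carry over. Pictures are saved under pics/ and viewed, and the job is handed in when it is done.

Besides the shell and the picture viewer there is one more tool, called after ">>>" in YAML: its name, and indented under it one key for each argument. arm_command: Moves the arm, as the interface text tells. Its arguments: {"type":"object","properties":{"increments":{"type":"array","items":{"type":"number"}},"grip_force":{"type":"number"}},"required":["increments"]}

```bash
ls -la; mkdir -p pics; cat > h.py <<'E'
import numpy as np, cv2
from workcell import robot
def snap(name,fn):
    im=robot.get_image(name); cv2.imwrite('pics/'+fn,cv2.cvtColor(im,cv2.COLOR_RGB2BGR)); return im
def ray(c,u,v):
    M=np.array(c['world_to_cam']); R=M[:3,:3]; t=M[:3,3]
    o=-R.T@t; d=R.T@np.array([(u-c['cx'])/c['fx'],(v-c['cy'])/c['fy'],1]); return o,d
def on(c,u,v,z):
    o,d=ray(c,u,v); return o+d*(z-o[2])/d[2]
def proj(c,p):
    M=np.array(c['world_to_cam']); q=M[:3,:3]@np.array(p)+M[:3,3]; return c['fx']*q[0]/q[2]+c['cx'],c['fy']*q[1]/q[2]+c['cy']
E
python3 - <<'E'
from h import *
o=robot.get_obs(); print(o)
for n in ['top','scene','wrist']:
    snap(n,n+'0.png')
    c=robot.get_calibration(n); r=ray(c,280,210); print(n,c['fx'],c['cx'],c['cy'],r)
E
```

```text
total 12
drwxr-xr-x  3 agent agent 4096 Dec  7 17:00 .
drwxr-xr-x 23 root  root  4096 Dec  7 17:00 ..
drwxr-xr-x  2 agent agent 4096 Dec  7 17:00 pics
{'clock': 0.0, 'q': array([-1.36060585e+00,  3.51240736e-01,  1.65242405e+00,  2.77276669e-05,
        1.13911228e+00, -8.45690848e-02]), 'qvel': array([-0.00101402,  0.00337056, -0.0002064 , -0.00035696,  0.00163265,
        0.00129647]), 'joint_torque': array([-1.53569331e-04, -4.97322214e+01, -2.85249549e+01,  6.99269632e-02,
        2.57584493e-02, -9.69540497e-05]), 'position': array([ 0.15975489, -0.52592325,  0.21809899]), 'tool_rot': array([ 0.56769227,  0.42144304,  0.56830871, -0.42087583]), 'contact_force': array([ 0.42315322, -0.35723149, -0.46930398]), 'ft_torque': array([ 0.003656  ,  0.01845924, -0.01229604]), 'opening': 0.09289653112703225}
top 511.3099811945277 278.79398283484215 213.4449490893985 (array([ 0.29314878, -0.01808094,  1.58845445]), array([ 0.15128994,  0.01064441, -0.98845789]))
scene 404.94289332787696 283.1000162800099 203.22927311879667 (array([1.10606518, 0.95369935, 0.82540839]), array([-0.43036769, -0.71200237, -0.55513462]))
wrist 312.3058830095225 280.43147698051143 213.34590202400787 (array([ 0.22635796, -0.5059843 ,  0.38354952]), array([-0.23240424, -0.06781608, -0.97031229]))
```

View pics/top0.png

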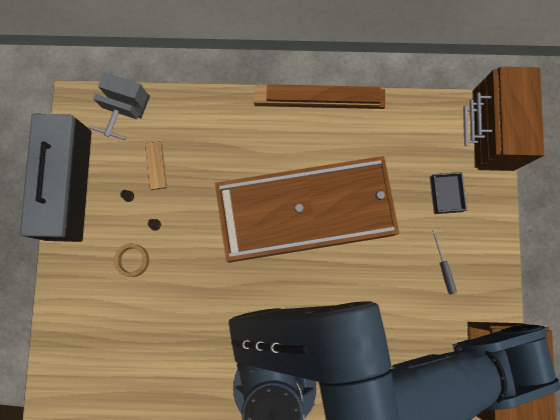

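View pics/scene0.png

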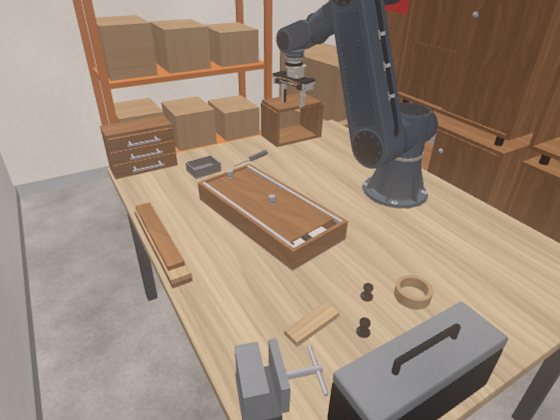

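View pics/wrist0.png

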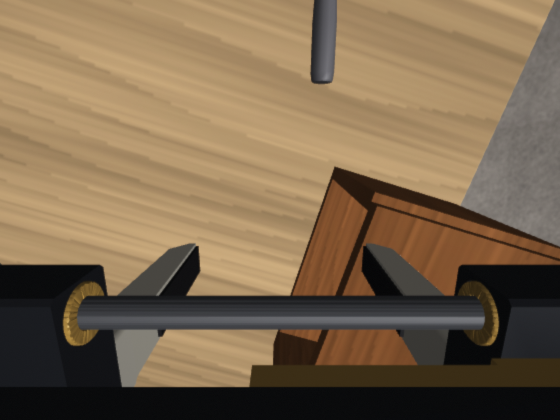

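The top view shows the cabinet (corners near (217,183), (383,158), (398,234), (228,261)), the door knob at about (299,208), the unused fixed-panel knob at (380,195), and the opening end on the left (world +y), where a white strip of floor is visible. The other loose things lie to either side.

```bash
python3 - <<'E'
from h import *
im=cv2.imread('pics/top0.png')
cv2.imwrite('pics/crop0.png',cv2.resize(im[140:280,200:410],None,fx=3.8,fy=3.8,interpolation=cv2.INTER_CUBIC))
im=cv2.imread('pics/scene0.png')
cv2.imwrite('pics/crop1.png',cv2.resize(im[150:270,180:360],None,fx=4.4,fy=4.4,interpolation=cv2.INTER_CUBIC))
c=robot.get_calibration('top')
for uv in [(217,183),(383,158),(398,234),(228,261)]: print(on(c,*uv,.076).round(4))
E
```

```text
[0.6023 0.1905 0.076 ]
[ 0.6919 -0.3099  0.076 ]
[ 0.4614 -0.3535  0.076 ]
[0.3685 0.1477 0.076 ]
```

View pics/crop0.png

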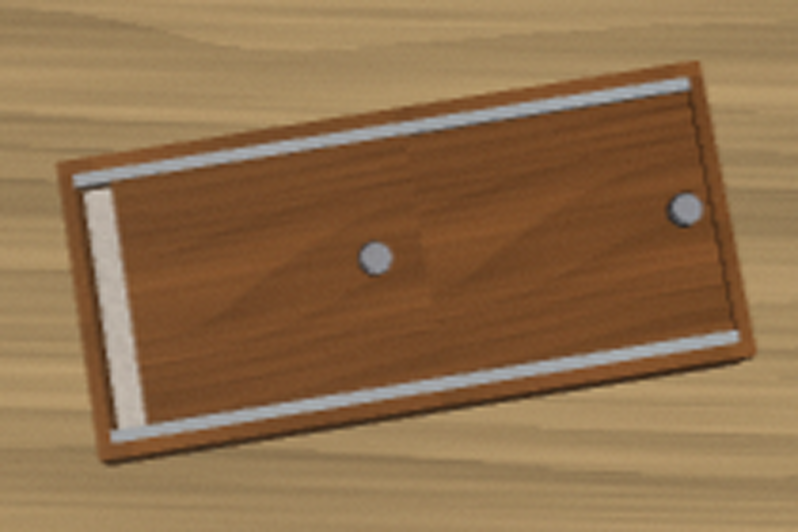

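View pics/crop1.png

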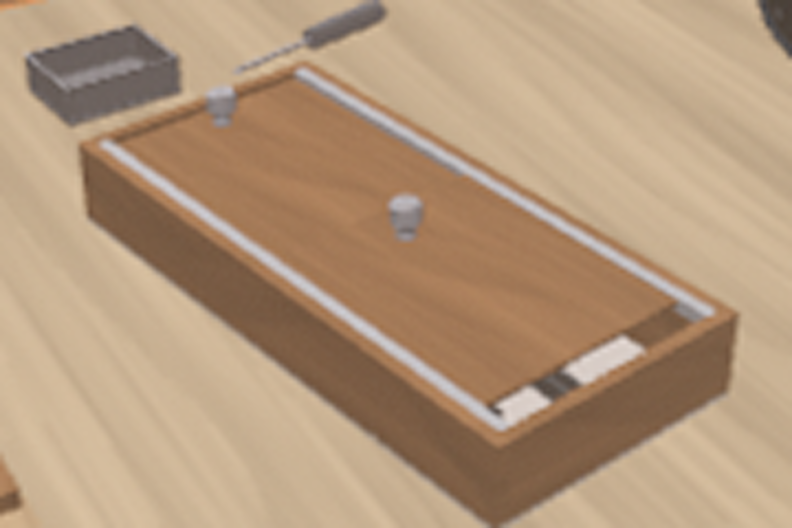

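```bash
cat >> h.py <<'E'
def fitcab(P):
    L=np.array([[-.12,.26],[.12,.26],[.12,-.26],[-.12,-.26]])[:len(P)]
    W=np.array(P)[:,:2]; a=L-L.mean(0); b=W-W.mean(0)
    th=np.arctan2((a[:,0]*b[:,1]-a[:,1]*b[:,0]).sum(),(a*b).sum()); R=np.array([[np.cos(th),-np.sin(th)],[np.sin(th),np.cos(th)]])
    t=W.mean(0)-R@L.mean(0); return th,R,t,(W-(L@R.T+t))
E
python3 - <<'E'
from h import *
c=robot.get_calibration('top')
f=lambda x,y:((x+.5)/3.8-.5+200,(y+.5)/3.8-.5+140)
# cabinet corners: (-x,+y) near robot left ; (+x,+y); (+x,-y); (-x,-y)
P=[on(c,*f(*p),.076) for p in [(101,458),(58,162),(700,62),(755,351)]]
th,R,t,res=fitcab(P); print(th,t,res.round(4))
k=on(c,*f(375,257),.106)[:2]; print('knob',k,R.T@(k-t)); k2=on(c,*f(685,209),.1)[:2]; print('fixed knob',R.T@(k2-t))
e=[R.T@(on(c,*f(*p),.075)[:2]-t) for p in [(111,190),(147,420)]]; print('door edge',e)
o=robot.get_obs()
from scipy.spatial.transform import Rotation as Ro
w,x,y,z=o['tool_rot']; T=Ro.from_quat([x,y,z,w]).as_matrix(); print(T.round(3))
print('dir -y cab',-R[:,1], 'tool delta to knob above',T.T@(np.array([*k,.19])-o['position']))
E
```

```text
0.1847543931654686 [ 0.53526892 -0.07921532] [[ 0.0013 -0.0012]
 [-0.001  -0.0014]
 [-0.0026  0.0003]
 [ 0.0023  0.0023]]
knob [ 0.52951464 -0.05563729] [-0.00132495  0.02423385]
fixed knob [-0.00147096 -0.2199912 ]
door edge [array([0.08980441, 0.22049741]), array([-0.09527748,  0.21898428])]
[[-0.     0.957  0.291]
 [ 0.001  0.291 -0.957]
 [-1.     0.    -0.001]]
dir -y cab [ 0.18370511 -0.9829814 ] tool delta to knob above [ 0.02855641  0.490471   -0.34262489]
```

>>> arm_command:
  increments: [0,0.0307,-0.0214,0,0,0,0,0,0.0307,-0.0214,0,0,0,0,0,0.0307,-0.0214,0,0,0,0,0,0.0307,-0.0214,0,0,0,0,0,0.0307,-0.0214,0,0,0,0,0,0.0307,-0.0214,0,0,0,0,0,0.0307,-0.0214,0,0,0,0,0,0.0307,-0.0214,0,0,0,0]

```text
clock: 0.82
position: [0.3458, -0.2894, 0.2186]
tool_rot: [0.568, 0.421, 0.568, -0.421]
contact_force: [0.1, -0.9, 0.2]
opening: 0.0934
```

>>> arm_command:
  increments: [0,0.0307,-0.0214,0,0,0,0,0,0.0307,-0.0214,0,0,0,0,0,0.0307,-0.0214,0,0,0,0,0,0.0307,-0.0214,0,0,0,0,0,0.0307,-0.0214,0,0,0,0,0,0.0307,-0.0214,0,0,0,0,0,0.0307,-0.0214,0,0,0,0,0,0.0307,-0.0214,0,0,0,0]

```text
clock: 1.48
position: [0.5311, -0.0541, 0.2185]
tool_rot: [0.568, 0.421, 0.568, -0.421]
contact_force: [-0.1, -1.5, 0.2]
opening: 0.093
```

>>> arm_command:
  increments: [0,0,0,-0.0913,0,0,0,0,0,0,-0.0913,0,0,0,0,0,0,-0.0913,0,0,0,0,0,0,-0.0913,0,0,0,0,0,0,-0.0913,0,0,0,0,0,0,-0.0913,0,0,0,0,0,0,-0.0913,0,0,0,0,0,0,-0.0913,0,0,0]

```text
clock: 2.15
position: [0.5302, -0.0559, 0.2184]
tool_rot: [0.681, 0.189, 0.682, -0.189]
contact_force: [-1.2, -0.4, -0.3]
opening: 0.093
```

>>> arm_command:
  increments: [0,0,0,-0.0913,0,0,0,0,0,0,-0.0913,0,0,0,0,0,0,-0.0913,0,0,0,0,0,0,-0.0913,0,0,0,0,0,0,-0.0913,0,0,0,0,0,0,-0.0913,0,0,0,0,0,0,-0.0913,0,0,0,0,0,0,-0.0913,0,0,0]

```text
clock: 2.82
position: [0.5302, -0.0559, 0.2184]
tool_rot: [0.704, -0.067, 0.704, 0.067]
contact_force: [-0.2, -0.2, 0.7]
opening: 0.093
```

```bash
cat >> h.py <<'E'
from scipy.spatial.transform import Rotation as Ro
TH=0.1848; CT=np.array([0.5353,-0.0792]); CR=np.array([[np.cos(TH),-np.sin(TH)],[np.sin(TH),np.cos(TH)]])
def w2c(p): p=np.array(p,float); return np.r_[CR.T@(p[:2]-CT),p[2:]]
def c2w(p): p=np.array(p,float); return np.r_[CR@p[:2]+CT,p[2:]]
def tool():
    o=robot.get_obs(); w,x,y,z=o['tool_rot']; return o,Ro.from_quat([x,y,z,w]).as_matrix()
E
python3 - <<'E'
from h import *
o,T=tool(); print(o['clock'],o['position'],o['q'].round(3),T.round(3).tolist(), w2c(o['position']))
snap('wrist','wrist1.png')
c=robot.get_calibration('wrist'); print(proj(c,c2w([0,.024,.106])),proj(c,c2w([0,-.222,.1])))
kw=c2w([-.001,.024,.082]); print(T.T@(kw-o['position']))
E
```

```text
2.8167 [ 0.53021036 -0.05589893  0.21840768] [-0.192  0.321  1.695  0.     1.126 -0.382] [[-0.0, -0.188, 0.982], [0.0, 0.982, 0.188], [-1.0, 0.0, -0.0]] [-0.00072141  0.02383955  0.21840768]
(np.float64(281.54952592053064), np.float64(210.388366233607)) (np.float64(279.05575073565115), np.float64(419.5861745335335))
[ 0.13640782  0.00013653 -0.00021619]
```

View pics/wrist1.png

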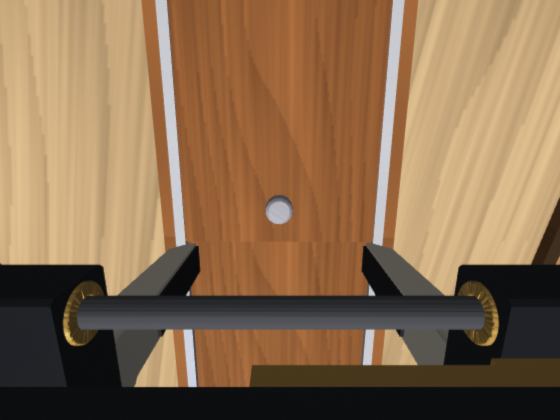

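The wrist view shows the door knob at (279,210), within about 2 px of where my cabinet fit predicts it, so I'll descend and grip it.

>>> arm_command:
  increments: [0.0195,0,0,0,0,0,0,0.0195,0,0,0,0,0,0,0.0195,0,0,0,0,0,0,0.0195,0,0,0,0,0,0,0.0195,0,0,0,0,0,0,0.0195,0,0,0,0,0,0,0.0195,0,0,0,0,0,0,0,0,0,0,0,0,0]
  grip_force: 25

```text
clock: 3.53
position: [0.5284, -0.0556, 0.0789]
tool_rot: [0.702, -0.064, 0.706, 0.065]
contact_force: [-0.8, -0.6, 0.8]
opening: 0.0928
```

>>> arm_command:
  increments: [0,0,0,0,0,0,1,0,0,0,0,0,0,1,0,0,0,0,0,0,1,0,0,0,0,0,0,1,0,0,0,0,0,0,1,0,0,0,0,0,0,1,0,0,0,0,0,0,1,0,0,0,0,0,0,1]

```text
clock: 4.2
position: [0.5304, -0.0559, 0.0823]
tool_rot: [0.704, -0.065, 0.704, 0.065]
contact_force: [0.1, -0.4, 0.6]
opening: 0.0443
```

>>> arm_command:
  increments: [0,0,0,0,0,0,1,0,0,0,0,0,0,1,0,0,0,0,0,0,1,0,0,0,0,0,0,1,0,0,0,0,0,0,1,0,-0.005,0,0,0,0,1,0,-0.01,0,0,0,0,1,0,-0.01,0,0,0,0,1]

```text
clock: 4.87
position: [0.5331, -0.0803, 0.0819]
tool_rot: [0.702, -0.065, 0.706, 0.066]
contact_force: [-9.1, 0.9, 7.0]
opening: 0.0253
```

>>> arm_command:
  increments: [0,-0.0165,0,0,0,0,1,0,-0.0165,0,0,0,0,1,0,-0.0165,0,0,0,0,1,0,-0.0165,0,0,0,0,1,0,-0.0165,0,0,0,0,1,0,-0.0165,0,0,0,0,1,0,-0.0165,0,0,0,0,1,0,-0.0165,0,0,0,0,1]

```text
clock: 5.53
position: [0.5576, -0.2106, 0.0819]
tool_rot: [0.703, -0.065, 0.706, 0.066]
contact_force: [-7.7, 1.7, 5.7]
opening: 0.025
```

>>> arm_command:
  increments: [0,-0.002,0,0,0,0,1,0,-0.002,0,0,0,0,1,0,-0.002,0,0,0,0,1,0,-0.001,0,0,0,0,1,0,0,0,0,0,0,1,0,0,0,0,0,0,1,0,0,0,0,0,0,1,0,0,0,0,0,0,1]

```text
clock: 6.2
position: [0.5589, -0.2172, 0.082]
tool_rot: [0.703, -0.065, 0.705, 0.066]
contact_force: [-8.8, -1.4, 5.6]
opening: 0.025
```

```bash
python3 - <<'E'
from h import *
o,T=tool(); print(o['clock'],o['position'],o['contact_force'], w2c(o['position']))
im=snap('top','top2.png'); im=snap('scene','scene2.png')
E
```

```text
6.2 [ 0.55885426 -0.21719177  0.08196543] [-8.83545255 -1.39068898  5.59716247] [-0.00220278 -0.13997028  0.08196543]
```

View pics/scene2.png

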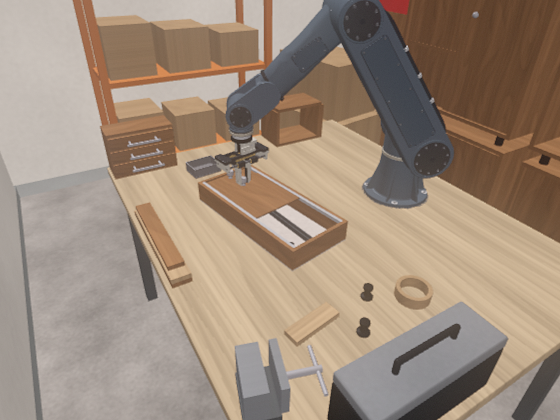

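View pics/top2.png

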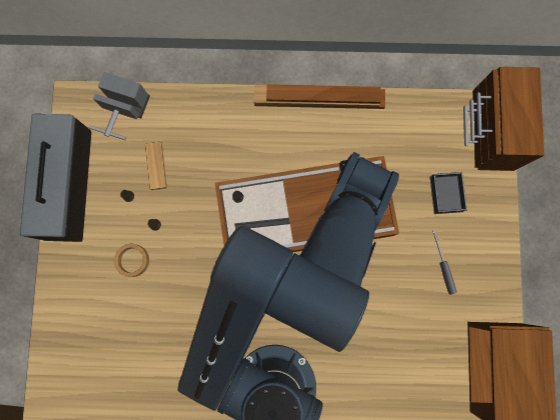

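The door now looks open: the rail shows dark at about (262,224) in the top view and foot_in is at (238,197). I'll push gently a little further to find the stop.

>>> arm_command:
  increments: [0,-0.001,0,0,0,0,1,0,-0.001,0,0,0,0,1,0,-0.001,0,0,0,0,1,0,-0.001,0,0,0,0,1,0,-0.001,0,0,0,0,1,0,0,0,0,0,0,1,0,0,0,0,0,0,1,0,0,0,0,0,0,1]

```text
clock: 6.97
position: [0.5588, -0.2175, 0.0818]
tool_rot: [0.702, -0.062, 0.706, 0.068]
contact_force: [-12.7, 25.6, 17.1]
opening: 0.025
```

```bash
python3 - <<'E'
from h import *
o,T=tool(); print(o['clock'],o['position'],o['contact_force'], w2c(o['position']))
im=cv2.imread('pics/top2.png')
cv2.imwrite('pics/crop2.png',cv2.resize(im[165:265,205:305],None,fx=6,fy=6,interpolation=cv2.INTER_CUBIC))
E
```

```text
6.9667 [ 0.5588075  -0.21754042  0.08180124] [-12.71606928  25.6229926   17.12491744] [-0.0023128  -0.1403044   0.08180124]
```

View pics/crop2.png

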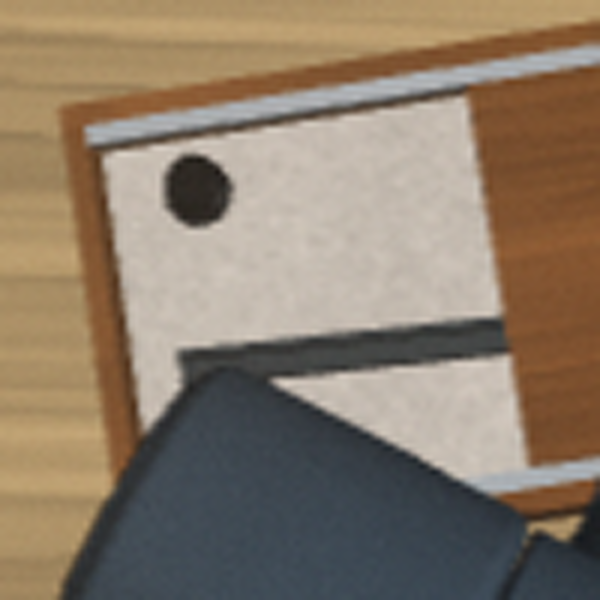

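The stop is confirmed: 25 N of reaction and no further motion. I'll relax, release the knob and move over the opening.

>>> arm_command:
  increments: [0,0.0025,0,0,0,0,1,0,0.002,0,0,0,0,1,0,0,0,0,0,0,0.5,0,0,0,0,0,0,0.5,0,0,0,0,0,0,0.5,0,0,0,0,0,0,0.5,-0.02,0,0,0,0,0,0.5,-0.03,0,0,0,0,0,0.5]

```text
clock: 7.63
position: [0.5592, -0.217, 0.1302]
tool_rot: [0.703, -0.064, 0.706, 0.066]
contact_force: [0.9, -0.1, -0.8]
opening: 0.0466
```

>>> arm_command:
  increments: [-0.03,0,0,0,0,0,0.5,-0.03,0,0,0,0,0,0.5,-0.03,0.02,0,0,0,0,0.5,0,0.04,0,0,0,0,0.5,0,0.04,0,0,0,0,0.5,0,0.04,0,0,0,0,0.5,0,0.04,0,0,0,0,0.5,0,0.04,0,0,0,0,0.5]

```text
clock: 8.3
position: [0.5196, 0.0003, 0.2223]
tool_rot: [0.704, -0.065, 0.704, 0.065]
contact_force: [0.4, 0.6, -0.3]
opening: 0.0465
```

```bash
python3 - <<'E'
from h import *
o,T=tool(); print(o['clock'],o['position'],o['opening'],T.round(3).tolist(), w2c(o['position']))
im=snap('wrist','wrist3.png'); im=snap('top','top3.png')
cv2.imwrite('pics/crop3.png',cv2.resize(cv2.cvtColor(im,4)[150:270,200:400],None,fx=4,fy=4,interpolation=cv2.INTER_CUBIC))
E
```

```text
8.3 [5.19615817e-01 2.91718981e-04 2.22315694e-01] 0.04653125852909876 [[0.001, -0.183, 0.983], [0.0, 0.983, 0.183], [-1.0, -0.0, 0.001]] [-0.00081053  0.08102018  0.22231569]
```

View pics/wrist3.png

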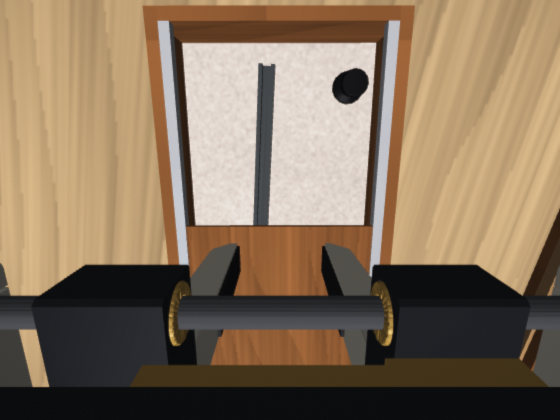

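View pics/crop3.png

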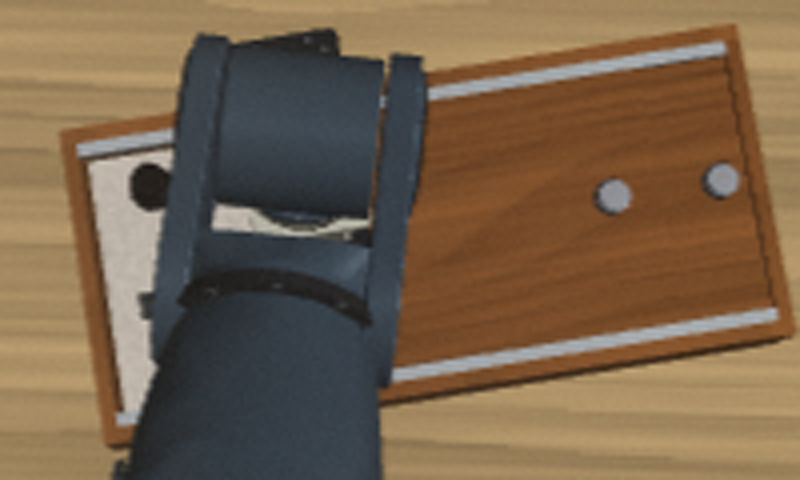

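The wrist view shows the opening at full length, with the rail from its outer end near (267,65) to where it goes under the door edge at about (261,225). foot_in is at (350,87). Next I'll measure the rail.

```bash
python3 - <<'E'
from h import *
im=cv2.imread('pics/wrist3.png'); c=robot.get_calibration('wrist')
m=(im.max(2)<110)
L=[];Rr=[]
for v in range(75,220,5):
    row=m[v,225:310]; xs=np.where(row)[0]+225
    L.append(on(c,xs.min()-.5+0.5*0,v,.022)); Rr.append(on(c,xs.max()+.5,v,.022))
L=np.array([w2c(p) for p in L]);Rr=np.array([w2c(p) for p in Rr]); mid=(L+Rr)/2
print('width',np.linalg.norm(L-Rr,axis=1)[::6])
p=np.polyfit(mid[:,1],mid[:,0],1); print('x=a*y+b',p,'resid',np.abs(np.polyval(p,mid[:,1])-mid[:,0]).max(), 'y range',mid[0,1],mid[-1,1])
col=np.where(m[40:100,267])[0]+40; print(col.min(), w2c(on(c,267,col.min(),.022)))
for uv in [(175,19),(393,19)]: print(w2c(on(c,*uv,.076)))
print('wallin',w2c(on(c,280,42,.004)),'dooredge',w2c(on(c,280,225.5,.075)))
print('footin top?',w2c(on(c,355,83,.042)))
snapc=cv2.resize(im[40:130,220:400],None,fx=4,fy=4); cv2.imwrite('pics/crop4.png',snapc)
E
```

```text
width [0.01844638 0.01775843 0.01817416 0.0174467  0.01668351]
x=a*y+b [ 0.04938724 -0.02760379] resid 0.0005156034797610225 y range 0.21326188422449782 0.05606824595444097
40 [-0.0157744   0.24756254  0.022     ]
[-0.09518677  0.25014894  0.076     ]
[0.09835528 0.25088923 0.076     ]
wallin [-0.00205865  0.25025679  0.004     ] dooredge [-0.00130975  0.05886276  0.075     ]
footin top? [0.07554776 0.20267585 0.042     ]
```

View pics/crop4.png

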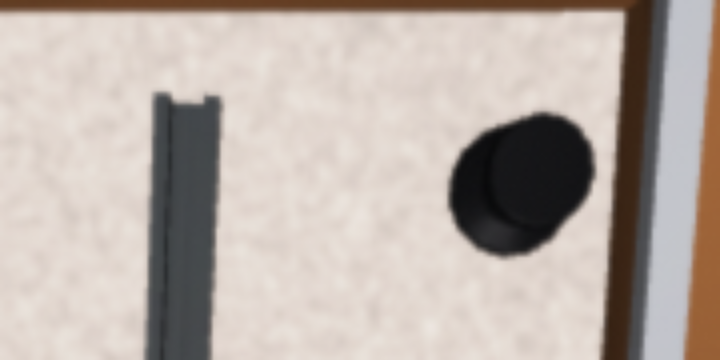

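>>> arm_command:
  increments: [0.0125,0.0111,-0.0023,0.0062,0,0,0.5,0.0125,0.0111,-0.0023,0.0062,0,0,0.5,0.0125,0.0111,-0.0023,0.0062,0,0,0.5,0.0125,0.0111,-0.0023,0.0062,0,0,0.5,0.0125,0.0111,-0.0023,0.0062,0,0,0.5,0.0125,0.0111,-0.0023,0.0062,0,0,0.5,0.0125,0.0111,-0.0023,0.0062,0,0,0.5,0.0125,0.0111,-0.0023,0.0062,0,0,0.5]

```text
clock: 9.07
position: [0.4877, 0.0832, 0.1216]
tool_rot: [0.706, -0.048, 0.705, 0.047]
contact_force: [0.2, -0.6, -0.6]
opening: 0.0468
```

```bash
python3 - <<'E'
from h import *
o,T=tool(); print(o['clock'],o['position'],o['opening'],T.round(3).tolist(), w2c(o['position']))
im=snap('wrist','wrist5.png')
g=c2w([0.0494*.17-.0276,.17,.008]); print(T.T@(g-o['position']), np.arctan2(T[1,2],T[0,2]), TH-.0494)
E
```

```text
9.0667 [0.48774659 0.08324663 0.12158453] 0.0467859911550693 [[0.0, -0.134, 0.991], [-0.0, 0.991, 0.134], [-1.0, -0.0, 0.0]] [-0.01689416  0.16841859  0.12158453]
[ 0.11358334  0.00147294 -0.00243492] 0.1344211793282573 0.1354
```

View pics/wrist5.png

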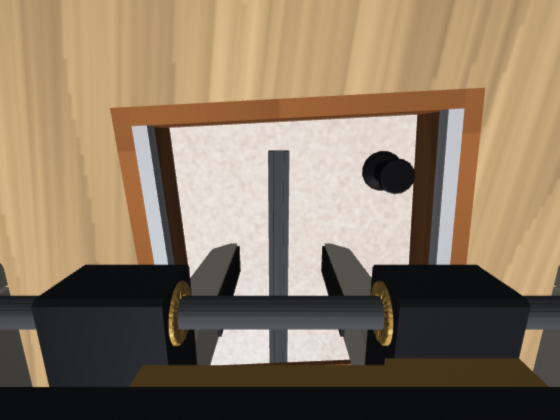

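The rail is vertical and centred between the fingers at column 279, with its end at row 151. I'll descend and close on it.

>>> arm_command:
  increments: [0.018,0,0,0,0,0,0.5,0.018,0,-0.001,0,0,0,0.5,0.018,0,0,0,0,0,0.5,0.018,0,0,0,0,0,0.5,0.018,0,0,0,0,0,0.5,0.012,0,0,0,0,0,0.5,0.008,0,0,0,0,0,0.5,0.003,0,0,0,0,0,0.5]
  grip_force: 60

```text
clock: 9.78
position: [0.4866, 0.0826, 0.0084]
tool_rot: [0.705, -0.048, 0.706, 0.048]
contact_force: [0.1, 0.5, 0.1]
opening: 0.0465
```

>>> arm_command:
  increments: [0,0,0,0,0,0,1,0,0,0,0,0,0,1,0,0,0,0,0,0,1,0,0,0,0,0,0,1,0,0,0,0,0,0,1,0,0,0,0,0,0,1,0,0,0,0,0,0,1,0,0,0,0,0,0,1]

```text
clock: 10.45
position: [0.4869, 0.0832, 0.0096]
tool_rot: [0.706, -0.048, 0.705, 0.048]
contact_force: [-0.7, -0.1, 5.9]
opening: 0.0174
```

```bash
python3 - <<'E'
from h import *
o,T=tool(); print(o['clock'],o['position'],o['opening'],o['contact_force'],T.round(3).tolist(), w2c(o['position']))
E
```

```text
10.45 [0.48687758 0.0831686  0.00963483] 0.017441808701623377 [-0.67967082 -0.13710693  5.88013413] [[0.001, -0.135, 0.991], [0.0, 0.991, 0.135], [-1.0, -0.0, 0.001]] [-0.01776272  0.16850157  0.00963483]
```

>>> arm_command:
  increments: [-0.0041,0.0004,0,0,0,0.0165,1,-0.0041,0.0004,0,0,0,0.0165,1,-0.0041,0.0004,0,0,0,0.0165,1,-0.0041,0.0004,0,0,0,0.0165,1,-0.0041,0.0004,0,0,0,0.0165,1,-0.0041,0.0004,0,0,0,0.0165,1,-0.0041,0.0004,0,0,0,0.0165,1,-0.0041,0.0004,0,0,0,0.0165,1]

```text
clock: 11.12
position: [0.4864, 0.0844, 0.0423]
tool_rot: [0.701, -0.001, 0.707, 0.095]
contact_force: [-0.3, 0.3, -0.9]
opening: 0.0174
```

```bash
python3 - <<'E'
from h import *
o,T=tool(); print(o['clock'],o['position'],o['opening'],o['contact_force'],o['q'].round(3),T.round(3).tolist(), w2c(o['position']))
im=snap('scene','scene6.png')
cv2.imwrite('pics/crop6.png',cv2.resize(cv2.cvtColor(im,4)[110:270,190:370],None,fx=3.7,fy=3.7,interpolation=cv2.INTER_CUBIC))
E
```

```text
11.1167 [0.48636988 0.08442373 0.04228154] 0.01744636940783103 [-0.33516748  0.30216415 -0.86027375] [ 0.003  0.524  1.927  0.201  0.719 -0.285] [[-0.018, -0.134, 0.991], [0.131, 0.982, 0.135], [-0.991, 0.132, 0.0]] [-0.01803114  0.16982862  0.04228154]
```

View pics/crop6.png

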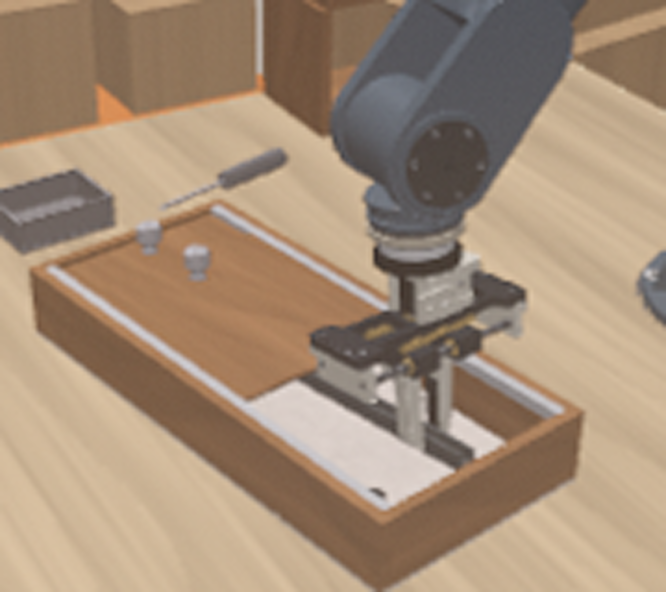

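The rail is in the fingers and its outer end is rising, with nothing touching. I'll continue the tilt.

>>> arm_command:
  increments: [-0.0041,0.0004,0,0,0,0.0165,1,-0.0041,0.0004,0,0,0,0.0165,1,-0.0041,0.0004,0,0,0,0.0165,1,-0.0041,0.0004,0,0,0,0.0165,1,-0.0041,0.0004,0,0,0,0.0165,1,-0.0041,0.0004,0,0,0,0.0165,1,-0.0041,0.0004,0,0,0,0.0165,1,-0.0041,0.0004,0,0,0,0.0165,1]

```text
clock: 11.83
position: [0.4868, 0.0813, 0.0752]
tool_rot: [0.693, 0.046, 0.706, 0.141]
contact_force: [0.2, 0.6, -0.4]
opening: 0.0173
```

```bash
python3 - <<'E'
from h import *
o,T=tool(); print(o['clock'],o['position'],o['opening'],o['contact_force'],o['q'].round(3),T.round(3).tolist(), w2c(o['position']))
# rail ends if rigid: rail centre at tool y -0.0935, centre 5mm below? (x: TCP z .0096 vs rail centre z .013)
for s in (-.2435,.0565):
    p=o['position']+T@np.array([-.0034,s,0]); print(w2c(p), proj(robot.get_calibration('scene'),p),proj(robot.get_calibration('wrist'),p))
im=snap('scene','scene7.png'); snap('wrist','wrist7.png')
cv2.imwrite('pics/crop7.png',cv2.resize(cv2.cvtColor(im,4)[110:270,190:370],None,fx=3.7,fy=3.7,interpolation=cv2.INTER_CUBIC))
E
```

```text
11.8333 [0.48681074 0.08133617 0.0752408 ] 0.017326205120360507 [ 0.20952424  0.62579454 -0.35557159] [-0.075  0.481  1.909  0.352  0.84  -0.459] [[-0.035, -0.13, 0.991], [0.26, 0.956, 0.135], [-0.965, 0.263, 0.0]] [-0.01816512  0.16671262  0.0752408 ]
[-0.0298613  -0.06884673  0.01458767] (np.float64(261.2541428229445), np.float64(204.27423115368907)) (np.float64(280.8236849680278), np.float64(560.6192154371998))
[-0.01550583  0.22027164  0.09335626] (np.float64(315.86219061596506), np.float64(223.60250607301907)) (np.float64(280.7471107471705), np.float64(158.1464752133021))
```

View pics/crop7.png

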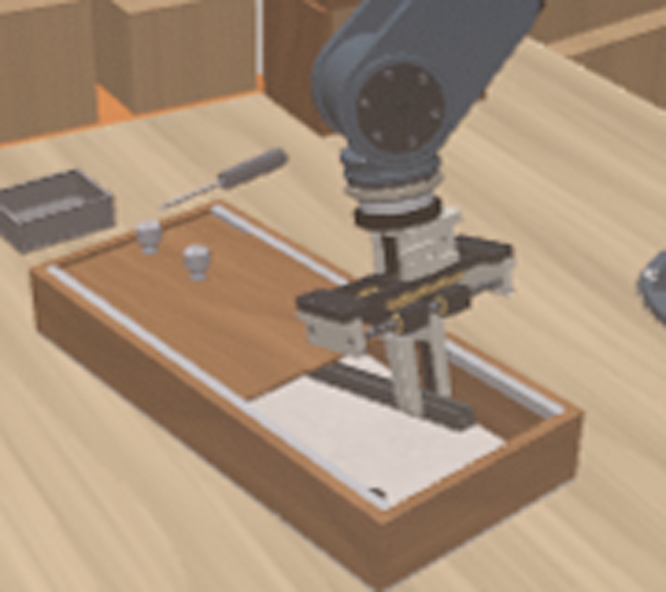

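View pics/wrist7.png

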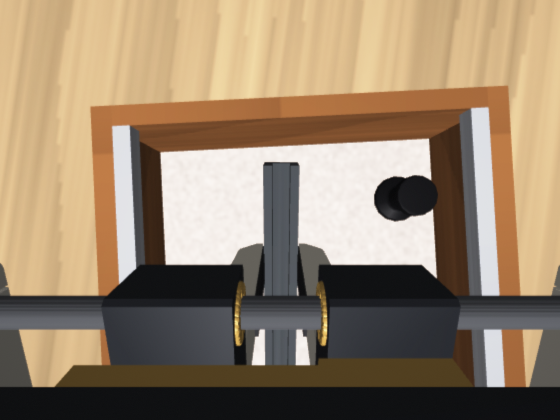

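The tilt is holding: in the wrist view the rail's outer end is at about (281,163), near the rigid-grasp prediction. Next I'll slide it along its own axis.

>>> arm_command:
  increments: [0,0.006,0,0,0,0,1,0,0.01,0,0,0,0,1,0,0.01,0,0,0,0,1,0,0.01,0,0,0,0,1,0,0.01,0,0,0,0,1,0,0.01,0,0,0,0,1,0,0.008,0,0,0,0,1,0,0.004,0,0,0,0,1]

```text
clock: 12.6
position: [0.4778, 0.1478, 0.0929]
tool_rot: [0.693, 0.045, 0.706, 0.141]
contact_force: [0.1, -0.4, -1.0]
opening: 0.0175
```

```bash
cat >> h.py <<'E'
def rep(tag):
    o,T=tool(); print(o['clock'],o['position'],o['opening'],o['contact_force'].round(2),T.round(3).tolist(), w2c(o['position']).round(4))
    cs=robot.get_calibration('scene'); cw=robot.get_calibration('wrist')
    for s in (-.2435,.0565):
        p=o['position']+T@np.array([-.0034,s,0]); print(w2c(p).round(4), np.round(proj(cs,p)),np.round(proj(cw,p)))
    im=snap('scene','scene%s.png'%tag); cv2.imwrite('pics/crop%s.png'%tag,cv2.resize(cv2.cvtColor(im,4)[90:270,180:380],None,fx=3.3,fy=3.3,interpolation=cv2.INTER_CUBIC))
E
python3 -c "
from h import *
rep('8')"
```

```text
12.6 [0.47776695 0.14776105 0.09294549] 0.017493265512370737 [ 0.09 -0.39 -0.99] [[-0.035, -0.131, 0.991], [0.259, 0.956, 0.136], [-0.965, 0.261, 0.0]] [-0.0148  0.2337  0.0929]
[-0.0263 -0.002   0.0327] [272. 208.] [281. 561.]
[-0.0123  0.2873  0.111 ] [331. 229.] [281. 158.]
```

View pics/crop8.png

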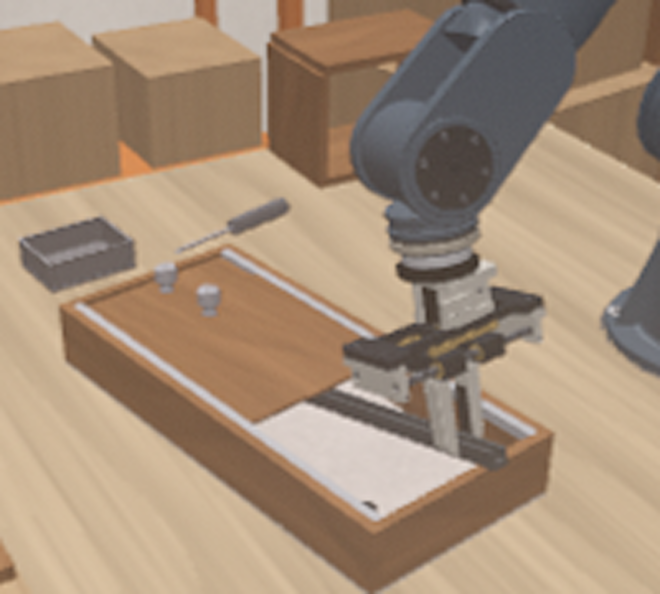

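The scene view puts the outer end at about (330,229), exactly as predicted, which gives the outer end about 111 mm high and the inner end about 33 mm. I'll keep sliding it out.

>>> arm_command:
  increments: [0,0.008,0,0,0,0,1,0,0.012,0,0,0,0,1,0,0.012,0,0,0,0,1,0,0.012,0,0,0,0,1,0,0.012,0,0,0,0,1,0,0.012,0,0,0,0,1,0,0.012,0,0,0,0,1,0,0.008,0,0,0,0,1]

```text
clock: 13.32
position: [0.4662, 0.2322, 0.1161]
tool_rot: [0.693, 0.045, 0.706, 0.141]
contact_force: [0.4, 0.4, -1.3]
opening: 0.017
```

```bash
python3 -c "
from h import *
rep('9')"
```

```text
13.3167 [0.46624904 0.23221611 0.11605765] 0.016978837395467083 [ 0.44  0.41 -1.29] [[-0.035, -0.131, 0.991], [0.259, 0.956, 0.135], [-0.965, 0.261, 0.0]] [-0.0107  0.3188  0.1161]
[-0.0222  0.0831  0.0557] [288. 214.] [281. 561.]
[-0.008   0.3724  0.1341] [353. 237.] [281. 158.]
```

View pics/crop9.png

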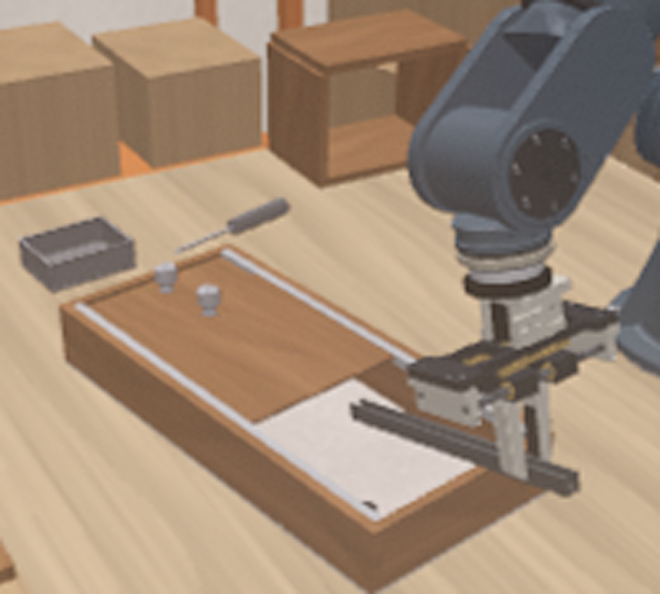

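The rail is fully clear of the door edge: its inner end is visible at crop (355,408), which matches the prediction. I'll lift straight up.

>>> arm_command:
  increments: [-0.0096,0.0026,0,0,0,0,1,-0.0193,0.0052,0,0,0,0,1,-0.0193,0.0052,0,0,0,0,1,-0.0193,0.0052,0,0,0,0,1,-0.0193,0.0052,0,0,0,0,1,-0.0193,0.0052,0,0,0,0,1,-0.0193,0.0052,0,0,0,0,1,-0.0096,0.0026,0,0,0,0,1]

```text
clock: 14.03
position: [0.4672, 0.2303, 0.2582]
tool_rot: [0.694, 0.046, 0.705, 0.14]
contact_force: [0.3, 0.7, -0.8]
opening: 0.0176
```

>>> arm_command:
  increments: [0,-0.012,0,0,0,-0.03,1,0,-0.012,0,0,0,-0.03,1,0,-0.012,0,0,0,-0.03,1,0,-0.012,0,0,0,-0.03,1,0,-0.012,0,0,0,-0.03,1,0,-0.012,0,0,0,-0.03,1,0,-0.012,0,0,0,-0.03,1,0,-0.012,0,0,0,-0.03,1]

```text
clock: 14.7
position: [0.4791, 0.1359, 0.24]
tool_rot: [0.705, -0.04, 0.706, 0.055]
contact_force: [0.6, -0.3, -1.6]
opening: 0.0173
```

>>> arm_command:
  increments: [-0.005,0,0,0,0,-0.02,1,-0.005,0,0,0,0,0,1,-0.005,0,0,0,0,0,1,-0.005,0,0,0,0,0,1,0,0,0,0,0,0,1,0,0,0,0,0,0,1,0,0,0,0,0,0,1,0,0,0,0,0,0,1]

```text
clock: 15.37
position: [0.4792, 0.1367, 0.26]
tool_rot: [0.705, -0.046, 0.706, 0.049]
contact_force: [0.3, -0.7, -1.3]
opening: 0.0172
```

```bash
python3 -c "
from h import *
rep('10'); snap('top','top10.png'); snap('wrist','wrist10.png'); print(robot.get_obs()['qvel'].round(4))"
```

```text
15.3667 [0.47915123 0.13670828 0.25995626] 0.01724496035205856 [ 0.32 -0.66 -1.28] [[-0.001, -0.135, 0.991], [0.004, 0.991, 0.135], [-1.0, 0.004, -0.0]] [-0.0155  0.2225  0.26  ]
[-0.0276 -0.0207  0.2623] [269. 147.] [281. 561.]
[-0.0127  0.279   0.2636] [334. 184.] [281. 158.]
[ 0.0003  0.     -0.0016 -0.0005  0.0014 -0.0007]
```

View pics/scene10.png

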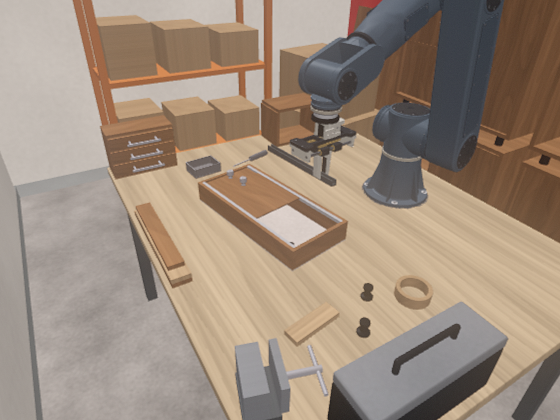

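View pics/top10.png

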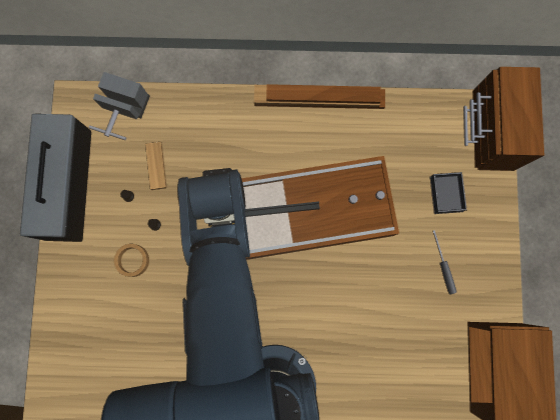

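View pics/wrist10.png

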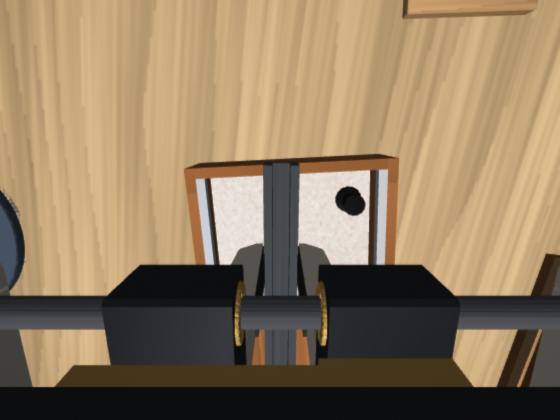

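The rail hangs level. In the scene view its ends are near (269,148) and (334,181), as predicted for about 26 cm height. The door is still open, with its knob at (354,199) in the top view, and the other things are where they were. One last door check, then I'll hand in.

```bash
python3 - <<'E'
from h import *
c=robot.get_calibration('top'); k=w2c(on(c,353.5,199,.106)); print('knob',k, 'door approx',.026+.024-k[1])
print('door edge',w2c(on(c,288.5,195,.075)))
a=cv2.imread('pics/top0.png').astype(int);b=cv2.imread('pics/top10.png').astype(int)
d=np.abs(a-b).sum(2)
for n,(x0,y0,x1,y1) in dict(feet=(110,180,170,235),offcut=(140,135,172,195),tape=(108,238,155,282),tray=(425,165,472,220),driver=(428,228,460,300)).items(): print(n,(d[y0:y1,x0:x1]>60).sum())
robot.sign_off()
o=robot.get_obs(); print(o['clock'],o['position'],o['opening'])
E
```

```text
knob [-0.00290351 -0.13983237  0.106     ] door approx 0.1898323669390088
door edge [0.04488729 0.0455826  0.075     ]
feet 0
offcut 0
tape 0
tray 0
driver 0
the job is handed in; nothing more can be done
the job is handed in; nothing more can be done
```

I opened the door to its stop, tilted the rail about 15° and drew it out along its own axis. I handed in at about 15.5 s with the rail held level and still above the cabinet. The hand-in gives no verdict, so what follows is from my own checks.

- **Rail:** Both ends are about 262 mm above the bench by the rigid-grasp estimate, which matched the scene and wrist pictures. That is about 18 cm above the cabinet's top. Its centre is over the cabinet at about x −20, y 129 mm in the cabinet's frame. The grip is 60 N, the finger opening stayed at about 17 mm, and the joints were practically still.
- **Slanting step:** By the same estimate, the outer end reached about 111 mm while the inner end was at about 33 mm. The picture confirmed the outer end's position.
- **Door:** At the stop it pushed back with about 25 N. The last top view puts the knob at a joint value of about 0.19 m. A rougher pixel reading of the door's edge came out about 10 mm off (46 mm against the expected 56 mm). That reading errs toward more open, so I relied on the knob.
- **Other things:** The top-view pixels around both bench feet, the offcut, the tape, the tray and the screwdriver did not change from the start. I checked foot_in only by eye: it still stands in its corner.

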